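Find the unlatched service hatch and push it open

ROBOT

A 6-joint arm with a two-finger parallel gripper is mounted at the origin on the work surface. World frame = base frame: x ahead of the robot, y to its left, z up, the work surface at z = 0. Lengths are in mm, angles in rad, forces in N, time in s.
With the tool pointing down it reaches from about 275 to 1000 mm from the base axis. Payload 8.4 kg.
Tool frame: the origin (TCP) lies on the mounting face of the last link; the fingertips stand 173 mm ahead of it and the grasp point (between the pads) lies 155 mm ahead of it; z points along the fingers, y is the direction in which the jaws open and shut (so a half turn about z gives the same grasp; the last joint's range is limited). The gripper opens to 85 mm and grips with 20 to 120 N. Pads are 22 mm wide; open, the fingers measure 114 mm over their backs; the gripper's body (76 mm by 85 mm) begins 54 mm behind the grasp point. The pads swing forward as they close: fully open they stand 13 mm farther back than shut.
Start: joints at [1.329, 0.353, 1.633, -0, 1.155, -0.002], TCP at [148.441, 607.12, 404.681] pointing down, gripper open.
Joint ranges: [-2.63, 2.63], [-0.92, 2.1], [0.06, 2.66], [-1.3, 4.44], [0, 2.69], [-3.02, 3.02]. Speed limits (rad/s): [2.22, 2.22, 2.79, 3.14, 3.14, 3.14].

INTERFACE

Orientations are given as [roll, pitch, yaw] about the fixed x, y, z axes, in that order (R = Rz(yaw) Ry(pitch) Rx(roll)).
In Python, from rig import r, grab_frame, spotter gives the robot as it stands.
- The arm moves only by the tool apply_moves, never from a script. Its argument "motion" is text: rows parted by semicolons, each of 5 numbers parted by spaces: the opening, from -1 (shut) to 1 (fully open), then the shift along the tool's x, y, z as a fraction of full scale, then the turn about the tool's z as a fraction of full scale. In form: hand x y z twist; .... A call has 1 to 20 rows; each row is the pose to reach, as a shift and turn from the pose commanded when the call began, along the tool's axes at that moment, turning the shorter way round; what a row does not reach only later rows make up. Full scale, the value 1, is 1 m for a shift and pi rad for a turn. A row lasts 1/12 s, in which the tool goes at most 41.7 mm and 7.16 degrees, less where a joint would pass 70% of its speed; a pose out of reach is approached as far as the arm can. A call with a number of a shift or a turn outside -1 to 1 is refused whole. A call with a gripper value outside its range is refused whole. The fingers move at their own pace and stop on an object; "squeeze" is the grip in N (left out, the last holds). Time passes only in rows, so rows that repeat a pose let the fingers close. It gives the time, the measured TCP pose, the force and the opening at its end, in the units of the state.
- r.sense(): the state, without advancing time (a new reading comes with each control period).
- grab_frame(name): name is "scene" or "side" or "wrist"; returns a dict with "img" (480x640x3 uint8, red, green, blue), "fx", "fy", "cx", "cy" (pixels), "dist_coeffs" ([k1, k2, p1, p2, k3] as OpenCV has them; the pictures are not rectified), "R" (3x3) and "t" (3): a world point X has camera coordinates R X + t. Camera axes: x right, y down, z forward; pixel columns grow to the right and rows downward; lengths in mm; the calibration is good to about 2 mm. A picture is of the moment at which its call begins. There is no depth.
- r.sign_off(): hands the job in, once; it reports no verdict.
Trained networks look in the newest picture that a camera, given by its name, has taken for a name from the list of things; names that differ only in an ending like _2 or _b are one class to them, and where a whole thing is asked for, a point or a joint stands for the part that bears it (a point fixed in the world has none). Each returns a list of dicts, best first, with "conf" (0 to 1); they miss things now and then, are a little off and sometimes report something else, mostly with a low value. They report only what shows in the picture. A call takes as long as a camera call.
- spotter.boxes_of(query, camera): "point" ([x, y, z] in mm, in world coordinates, good to about 4 mm: the middle of the surface that is visible of it).
- spotter.place_of(query, camera): "point" ([x, y, z] in mm, in world coordinates, good to about 4 mm: a listed point, or the origin of a listed thing).
The state is a dict: "clock": time; "qpos": joint angles; "qvel": joint speeds; "joint_efforts": joint torques, N m; "eef_pos": TCP position; "tcp_rot": TCP orientation; "contact_force": force on the tool from outside, world axes, zero at the start; "wrist_torque": the same for the moment, N m; "opening": opening from 0.0 (shut) to 1.0 (fully open).
Only numpy, scipy, OpenCV 4.12 (cv2) and the standard library are available. Lean on these libraries where they do the work, as an engineer would, in place of code of your own. Each camera call takes 0.05 s, during which the arm holds its last target.

TASK

One of the four identical hatches in the top of the bench's service duct has been left unlatched, and the valve under it is needed. With a fingertip press the dark pad at the rear of the hatches, one after another, to find the one that rocks; then push its raised front edge up and over, away from you, until the hatch leans back past upright and stays wide open. Only press and push, without forcing a latched hatch: pick nothing up, and leave the things standing about where they are.

Things in the scene. Friction and masses are not known exactly. Their poses are not given: they have to be found in the camera images.
- duct: Grey bench service duct, fixed: a box 195 mm deep (x), 540 mm long (y), its flat aluminium top 75 mm high. Origin: at bench height under the middle of the hatches' hinge line; x points to its rear, away from the robot, y along it, z up. Faces at x = -110 and +85 mm. Four identical hatches lie flush in its top, centres at y = +144 (hatch_1), +48, -48, -144 mm (hatch_4); hollow below.
- hatch_1 (a joint): Tip angle of hatch 1 (rad): 0 shut; grows as its rear sinks and its front edge rises; soft stop at 1.9, leaning back away from the robot. Latched, it only gives 1 to 4 mm at its pad (hidden rubber-faced catch). Unlatched, 2 to 5 N on the pad tips it, and its stiff hinge keeps it at any angle it is left. Which one is unlatched varies and cannot be seen.
- hatch_1_pad (a point): Middle of the dark ribbed press pad (32 by 60 mm, flush) on the rear of hatch 1, 33 mm behind its hinge pin, 75 mm high when shut; moves with the hatch. The hollow below leaves room to press it down 20 mm; behind the hatch is a solid rim 33 mm wide, beside it bars 12 mm wide (84 mm end plates outside the end hatches).
- hatch_1_edge (a point): Middle of the front edge (towards the robot) of hatch 1, on its top face; 75 mm high when shut, about 30 mm higher at 0.4 rad. The hatch is a smooth, slippery panel 130 mm (x) by 80 mm (y) by 6 mm, 0.12 kg, on a level pin along the duct's y at the duct's x = 0, 72 mm high: 80 mm of it lies in front of the pin, 50 mm behind. A solid flat rim 28 mm wide lies in front of it.
- hatch_2 (a joint): Tip angle of hatch 2 (rad): 0 shut; grows as its rear sinks and its front edge rises; soft stop at 1.9, leaning back away from the robot. Latched, it only gives 1 to 4 mm at its pad (hidden rubber-faced catch). Unlatched, 2 to 5 N on the pad tips it, and its stiff hinge keeps it at any angle it is left. Which one is unlatched varies and cannot be seen.
- hatch_2_pad (a point): Middle of the dark ribbed press pad (32 by 60 mm, flush) on the rear of hatch 2, 33 mm behind its hinge pin, 75 mm high when shut; moves with the hatch. The hollow below leaves room to press it down 20 mm; behind the hatch is a solid rim 33 mm wide, beside it bars 12 mm wide (84 mm end plates outside the end hatches).
- hatch_2_edge (a point): Middle of the front edge (towards the robot) of hatch 2, on its top face; 75 mm high when shut, about 30 mm higher at 0.4 rad. The hatch is a smooth, slippery panel 130 mm (x) by 80 mm (y) by 6 mm, 0.12 kg, on a level pin along the duct's y at the duct's x = 0, 72 mm high: 80 mm of it lies in front of the pin, 50 mm behind. A solid flat rim 28 mm wide lies in front of it.
- hatch_3 (a joint): Tip angle of hatch 3 (rad): 0 shut; grows as its rear sinks and its front edge rises; soft stop at 1.9, leaning back away from the robot. Latched, it only gives 1 to 4 mm at its pad (hidden rubber-faced catch). Unlatched, 2 to 5 N on the pad tips it, and its stiff hinge keeps it at any angle it is left. Which one is unlatched varies and cannot be seen.
- hatch_3_pad (a point): Middle of the dark ribbed press pad (32 by 60 mm, flush) on the rear of hatch 3, 33 mm behind its hinge pin, 75 mm high when shut; moves with the hatch. The hollow below leaves room to press it down 20 mm; behind the hatch is a solid rim 33 mm wide, beside it bars 12 mm wide (84 mm end plates outside the end hatches).
- hatch_3_edge (a point): Middle of the front edge (towards the robot) of hatch 3, on its top face; 75 mm high when shut, about 30 mm higher at 0.4 rad. The hatch is a smooth, slippery panel 130 mm (x) by 80 mm (y) by 6 mm, 0.12 kg, on a level pin along the duct's y at the duct's x = 0, 72 mm high: 80 mm of it lies in front of the pin, 50 mm behind. A solid flat rim 28 mm wide lies in front of it.
- hatch_4 (a joint): Tip angle of hatch 4 (rad): 0 shut; grows as its rear sinks and its front edge rises; soft stop at 1.9, leaning back away from the robot. Latched, it only gives 1 to 4 mm at its pad (hidden rubber-faced catch). Unlatched, 2 to 5 N on the pad tips it, and its stiff hinge keeps it at any angle it is left. Which one is unlatched varies and cannot be seen.
- hatch_4_pad (a point): Middle of the dark ribbed press pad (32 by 60 mm, flush) on the rear of hatch 4, 33 mm behind its hinge pin, 75 mm high when shut; moves with the hatch. The hollow below leaves room to press it down 20 mm; behind the hatch is a solid rim 33 mm wide, beside it bars 12 mm wide (84 mm end plates outside the end hatches).
- hatch_4_edge (a point): Middle of the front edge (towards the robot) of hatch 4, on its top face; 75 mm high when shut, about 30 mm higher at 0.4 rad. The hatch is a smooth, slippery panel 130 mm (x) by 80 mm (y) by 6 mm, 0.12 kg, on a level pin along the duct's y at the duct's x = 0, 72 mm high: 80 mm of it lies in front of the pin, 50 mm behind. A solid flat rim 28 mm wide lies in front of it.
- timer: Cream timer with a small display, 75 by 60 by 22 mm, lying loose on one end plate of the duct; origin at the centre of its underside. To be left alone.
- jar: Small screw-cap jar, diameter 42 mm, 52 mm high, standing loose on the other end plate of the duct; origin at the centre of its underside. To be left alone.
- reagent: Amber bottle, diameter 70 mm, 145 mm high, standing on the bench behind the duct; origin at the centre of its underside. To be left alone.
- wash_bottle: Pale wash bottle with a green cap and a bent spout, diameter 66 mm, 165 mm high, on the bench behind the duct; origin at the centre of its underside. To be left alone.
- beaker: Glass beaker, diameter 68 mm, 85 mm high, on the bench in front of the duct; origin at the centre of its underside. To be left alone.
- dish: Flat glass dish, diameter 90 mm, 15 mm high, on the bench beyond the right end of the duct; origin at the centre of its underside. To be left alone.
- scoop: Thin steel lab spatula 186 mm long, 7 mm high, lying on the bench in front of the duct; origin at the middle of its underside. To be left alone.

How it is judged:
By the outcome, as a careful person would: the job done as asked, in the order asked, and still so for the second after the job is handed in, with the robot touching nothing.
It also fails if it takes over 54 s, if anything falls off the work surface, if the arm or the gripper's body presses on something with over 40 N, if the wrist force passes 120 N, or if a joint passes its speed limit or range.

## Working session

There is one attempt and no reset: what is moved stays moved. The work goes in short steps, Python scripts to look and compute and a tool call to move; the robot and the scene stay as the last step left them, time stands still between calls to the robot, and variables do not carry over. Pictures are saved under pics/ and viewed, and the job is handed in when it is done.

Besides the shell and the picture viewer there is one more tool, called after "Call:" as name(argument=value, ...) on one line, values as JSON. apply_moves: Moves the arm, as the interface text tells. Its arguments: {"type":"object","properties":{"motion":{"type":"string"},"squeeze":{"type":"number"}},"required":["motion"]}

```bash
ls; mkdir -p pics; python3 - <<'E'
from rig import r, grab_frame, spotter
import cv2
print(r.sense())
for c in ("scene","side","wrist"):
    f=grab_frame(c); cv2.imwrite(f"pics/a_{c}.png",f["img"][:,:,::-1])
    print(c,f["fx"],f["cx"],f["R"],f["t"])
    if c=="wrist": continue
    for q in ("duct","hatch_1_pad","hatch_1_edge","timer","jar","reagent","wash_bottle","beaker"):
        print(q,[( [round(v) for v in d["point"]],round(d["conf"],2)) for d in spotter.place_of(q,c)])
print(r.sense()["clock"])
E
```

```text
pics
{'clock': 0.0, 'qpos': array([ 1.32860218e+00,  3.53671508e-01,  1.63415601e+00,  5.19625798e-06,
        1.15519806e+00, -2.35448605e-03]), 'qvel': array([ 1.02963676e-03, -5.51495558e-04,  5.48384176e-05,  4.86991274e-04,
        3.20428781e-04,  1.32566416e-05]), 'joint_efforts': array([ 2.18593836e-03, -6.05247116e+01, -3.42080963e+01,  1.65404840e-04,
        9.16196674e-03, -5.90538093e-06]), 'eef_pos': array([148.38044773, 606.88246198, 403.93755677]), 'tcp_rot': array([-3.14015974e+00, -8.12470471e-06,  2.90175088e+00]), 'contact_force': array([-0.46453738, -0.82429902,  0.04203764]), 'wrist_torque': array([-0.02530748, -0.03461719,  0.00925164]), 'opening': 1.0034351574882867}
scene 436.15779252276366 323.0711784376337 [[-0.74874769  0.66283455  0.00521994]
 [ 0.50875584  0.57971047 -0.63647723]
 [-0.42490516 -0.47390519 -0.77127782]] [ 482.34051506 -200.38183287 1294.19077273]
duct [([565, 12, -2], 0.73)]
hatch_1_pad [([600, 153, 79], 0.63)]
hatch_1_edge [([489, 161, 75], 0.89)]
timer [([567, 235, 73], 0.79)]
jar [([532, -214, 76], 0.85)]
reagent [([772, -126, -1], 0.65)]
wash_bottle []
beaker [([374, 250, 0], 0.86)]
side 499.4756508256925 324.58634157150703 [[ 0.88751396 -0.46076668 -0.00361222]
 [-0.31467755 -0.60035796 -0.73521994]
 [ 0.33659622  0.65365464 -0.677819  ]] [-514.98362684  200.21199995 1058.38799452]
duct [([560, 10, 3], 0.59), ([776, -127, 0], 0.45)]
hatch_1_pad [([600, 154, 77], 0.77)]
hatch_1_edge [([488, 156, 75], 0.94)]
timer [([568, 235, 74], 0.68)]
jar []
reagent [([773, -126, 1], 0.63)]
wash_bottle [([782, 139, -1], 0.69)]
beaker [([377, 251, 1], 0.96)]
wrist 344.31054633250045 322.315817402089 [[ 2.38535428e-01  9.71133490e-01 -7.70968236e-04]
 [ 9.26399426e-01 -2.27309271e-01  3.00190938e-01]
 [ 2.91350225e-01 -7.23203985e-02 -9.53878822e-01]] [-626.18962278  -39.18978071  382.60146425]
0.95
```

View pics/a_scene.png

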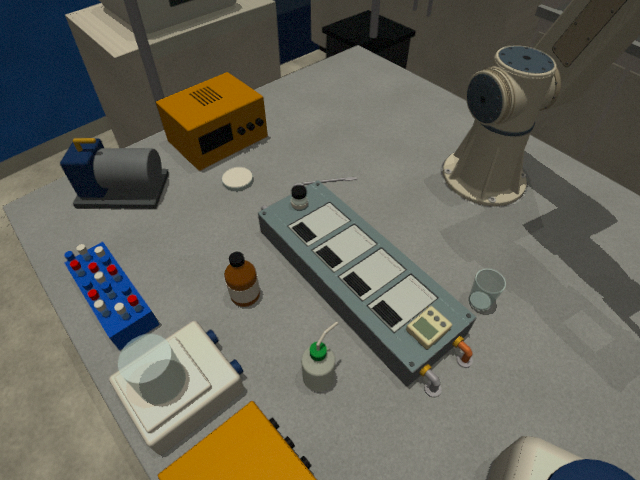

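View pics/a_side.png

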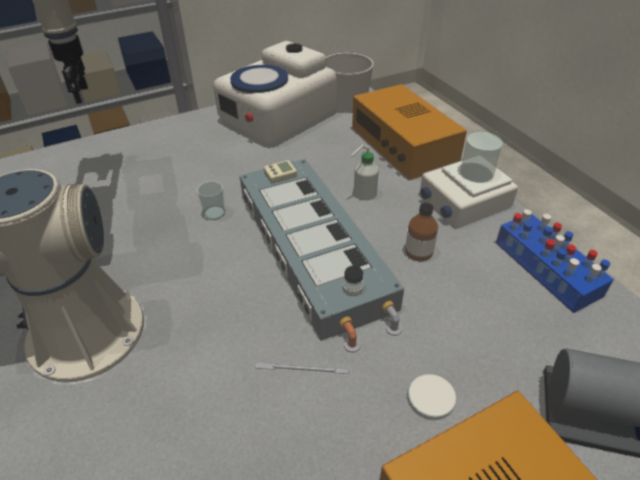

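```bash
python3 - <<'E'
from rig import r, grab_frame, spotter
grab_frame("scene")
for c in ("scene","side"):
    if c=="side": grab_frame(c)
    for i in (2,3,4):
      for k in("pad","edge"):
        q=f"hatch_{i}_{k}"
        print(c,q,[( [round(v) for v in d["point"]],round(d["conf"],2)) for d in spotter.place_of(q,c)])
E
```

```text
scene hatch_2_pad [([598, 59, 76], 0.67)]
scene hatch_2_edge [([485, 61, 73], 0.61), ([478, -33, 74], 0.48)]
scene hatch_3_pad [([595, -37, 73], 0.65), ([567, 234, 74], 0.45), ([566, -469, -1], 0.35)]
scene hatch_3_edge [([480, -32, 73], 0.62)]
scene hatch_4_pad [([588, -134, 74], 0.66)]
scene hatch_4_edge [([477, -130, 70], 0.9), ([377, -299, -1], 0.69)]
side hatch_2_pad [([598, 53, 77], 0.69)]
side hatch_2_edge []
side hatch_3_pad [([594, -41, 75], 0.81)]
side hatch_3_edge [([481, -37, 75], 0.75)]
side hatch_4_pad [([590, -133, 79], 0.63)]
side hatch_4_edge [([478, -128, 80], 0.67), ([487, 65, 73], 0.58)]
```

```bash
cat > h.py <<'E'
import numpy as np
from scipy.spatial.transform import Rotation as Ro
obs=[(33,144,600,153),(-80,144,489,161),(33,144,600,154),(-80,144,488,156),(33,48,598,59),(-80,48,485,61),(33,-48,595,-37),(-80,-48,480,-32),(33,-144,588,-134),(-80,-144,477,-130),(33,48,598,53),(33,-48,594,-41),(-80,-48,481,-37),(33,-144,590,-133),(-80,-144,478,-128)]
o=np.array(obs,float);a=o[:,:2];b=o[:,2:]
am,bm=a.mean(0),b.mean(0);A=a-am;B=b-bm
yaw=np.arctan2((A[:,0]*B[:,1]-A[:,1]*B[:,0]).sum(),(A*B).sum())
M=np.array([[np.cos(yaw),-np.sin(yaw)],[np.sin(yaw),np.cos(yaw)]])
org=bm-M@am
res=B-A@M.T
def W(x,y): return M@np.array([x,y])+org
def tool(frompos,rpy,topos):
    return Ro.from_euler('xyz',rpy).as_matrix().T@(np.array(topos)-np.array(frompos))/1000
if __name__=="__main__":
    print(yaw,org,np.abs(res).max(),res.std())
    for y in(144,48,-48,-144): print(W(33,y),W(-80,y))
    rp=[-3.14016,0,2.90175]; p0=[148.441,607.12,404.681]
    print(tool(p0,rp,[*W(33,144),290]), (2.90175-(np.pi+yaw))/np.pi)
E
python3 h.py
```

```text
-0.03951775767023101 [562.57768427  10.75122088] 4.40999947338485 1.5908218347196426
[601.24099646 153.33504988] [488.32921838 157.79939432]
[597.44827905  57.40999947] [484.53650097  61.87434392]
[593.65556165 -38.51505093] [480.74378357 -34.05070648]
[ 589.86284424 -134.44010133] [ 476.95106616 -129.97575689]
[-0.54763528 -0.33306834  0.11515829] -0.06376539481993558
```

Call:
apply_moves(motion="-1 -0.5475 -0.333 0.115 -0.064;-1 -0.5475 -0.333 0.115 -0.064;-1 -0.5475 -0.333 0.115 -0.064;-1 -0.5475 -0.333 0.115 -0.064;-1 -0.5475 -0.333 0.115 -0.064;-1 -0.5475 -0.333 0.115 -0.064;-1 -0.5475 -0.333 0.115 -0.064;-1 -0.5475 -0.333 0.115 -0.064;-1 -0.5475 -0.333 0.115 -0.064;-1 -0.5475 -0.333 0.115 -0.064;-1 -0.5475 -0.333 0.115 -0.064;-1 -0.5475 -0.333 0.115 -0.064;-1 -0.5475 -0.333 0.115 -0.064;-1 -0.5475 -0.333 0.115 -0.064;-1 -0.5475 -0.333 0.115 -0.064;-1 -0.5475 -0.333 0.115 -0.064;-1 -0.5475 -0.333 0.115 -0.064;-1 -0.5475 -0.333 0.115 -0.064;-1 -0.5475 -0.333 0.115 -0.064;-1 -0.5475 -0.333 0.115 -0.064")

```text
clock: 3.32
eef_pos: [600.5, 154.4, 289.9]
tcp_rot: [3.141, -0.0, 3.104]
contact_force: [0.3, 1.1, 0.4]
opening: 0.002
```

```bash
python3 - <<'E'
from rig import r, grab_frame
import cv2
f=grab_frame("wrist"); cv2.imwrite("pics/b_wrist.png",f["img"][:,:,::-1])
f=grab_frame("side"); cv2.imwrite("pics/b_side.png",cv2.resize(f["img"][120:360,200:520,::-1],(800,600)))
s=r.sense();print(s["clock"],s["eef_pos"],s["tcp_rot"],s["contact_force"],s["opening"])
E
```

```text
3.4167 [600.52787859 154.6410687  290.03711342] [3.14145492e+00 1.58336532e-04 3.10434831e+00] [-0.53262955 -0.79086016  0.69159885] -0.0001019138391148878
```

View pics/b_wrist.png

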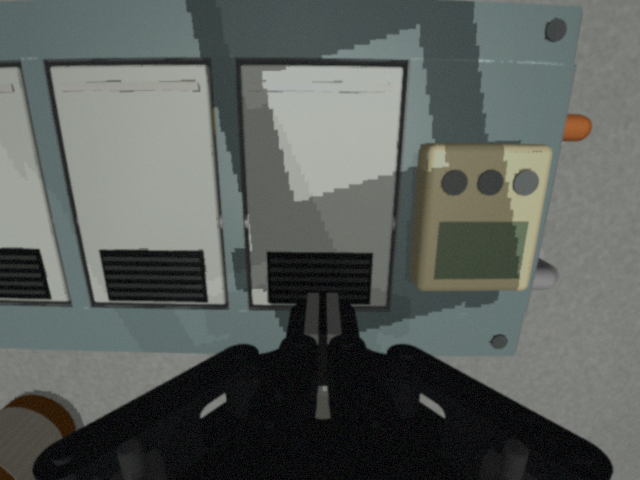

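View pics/b_side.png

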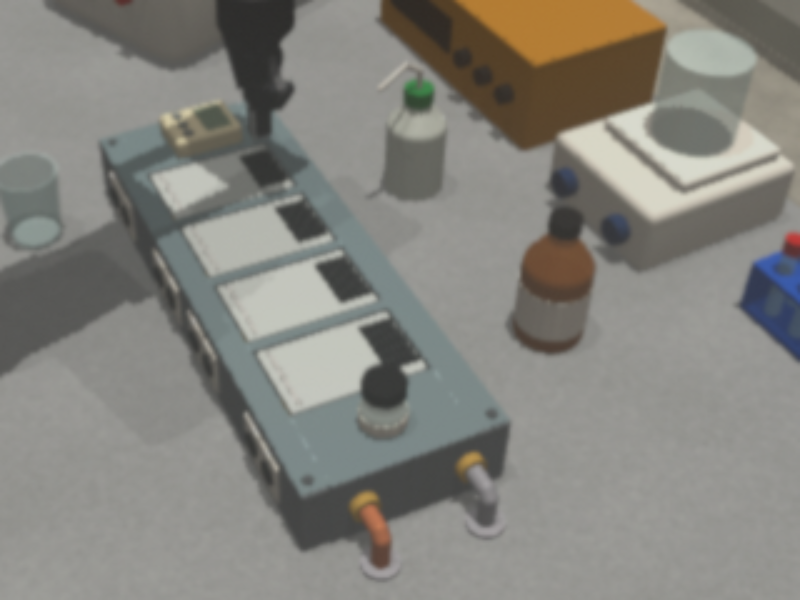

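```bash
cat >> h.py <<'E'
def ray(f,uv,z):
    import cv2
    K=np.array([[f["fx"],0,f["cx"]],[0,f["fy"],f["cy"]],[0,0,1]])
    n=cv2.undistortPoints(np.array([[uv]],float),K,np.array(f["dist_coeffs"]))[0,0]
    R=np.array(f["R"]);t=np.array(f["t"]);C=-R.T@t;d=R.T@np.array([*n,1])
    return (C+d*(z-C[2])/d[2])[:2]
E
python3 - <<'E'
from rig import grab_frame
from h import *
f=grab_frame("wrist")
for uv,(x,y) in {(320,278):(33,144),(154,276):(33,48),(323,62):(-80,144),(130,62):(-80,48),(320,308):(50,144)}.items(): print(ray(f,uv,75),W(x,y))
E
```

```text
[603.24803655 154.52615533] [601.24099646 153.33504988]
[598.42727724  56.57486233] [597.44827905  57.40999947]
[488.82633577 160.60682114] [488.32921838 157.79939432]
[484.12484443  64.84584554] [484.53650097  61.87434392]
[622.8397656  153.73428277] [618.22772413 152.66342284]
```

Call:
apply_moves(motion="-1 0 0 0.034 0;-1 0 0 0.038 0;-1 0 0 0.040 0;-1 0 0 0.041 0;-1 0 0 0.042 0;-1 0 0 0.043 0;-1 0 0 0.043 0")

```text
clock: 4.05
eef_pos: [601.5, 153.8, 248.2]
tcp_rot: [3.141, 0.001, 3.103]
contact_force: [-1.2, 0.8, 5.6]
opening: 0.002
```

Call:
apply_moves(motion="-1 0 0 0.001 0;-1 0 0 0.002 0;-1 0 0 0.002 0")

```text
clock: 4.3
eef_pos: [601.5, 153.8, 248.0]
tcp_rot: [3.141, 0.001, 3.103]
contact_force: [-8.3, -1.0, 23.0]
opening: 0.0
```

Call:
apply_moves(motion="-1 0 0 -0.002 0;-1 0 0 -0.003 0")

```text
clock: 4.47
eef_pos: [601.6, 153.7, 249.2]
tcp_rot: [3.141, 0.002, 3.103]
contact_force: [-0.2, 0.2, -0.7]
opening: 0.001
```

```bash
python3 - <<'E'
from rig import r, grab_frame
import cv2
f=grab_frame("wrist"); cv2.imwrite("pics/c_wrist.png",f["img"][:,:,::-1])
f=grab_frame("scene"); cv2.imwrite("pics/c_scene.png",cv2.resize(f["img"][180:420,240:560,::-1],(800,600)))
s=r.sense();print(s["clock"],s["eef_pos"],s["tcp_rot"],s["contact_force"],s["opening"])
E
```

```text
4.5667 [601.46157998 153.65687632 248.45423981] [3.14124609e+00 1.30124347e-03 3.10280088e+00] [-0.15570984  0.15856313 -0.256689  ] -0.0003889816703054779
```

View pics/c_wrist.png

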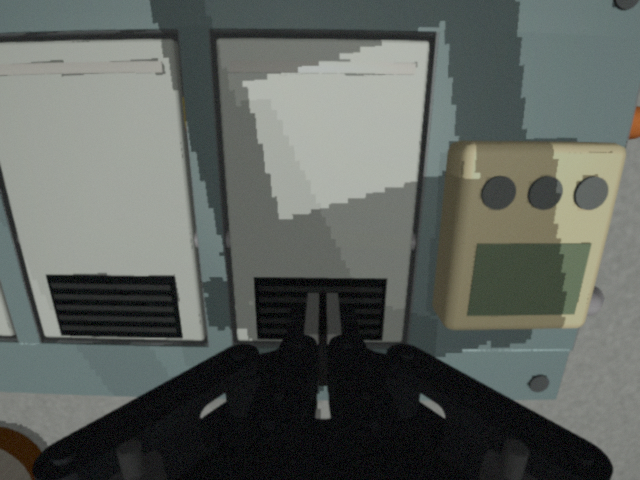

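View pics/c_scene.png

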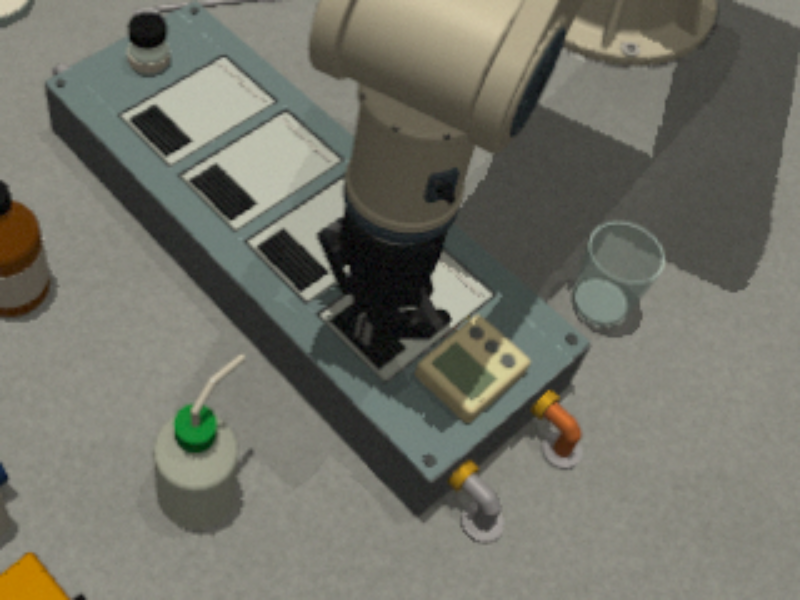

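Call:
apply_moves(motion="-1 0 0 -0.012 0;-1 0 -0.032 -0.012 0;-1 0 -0.064 -0.012 0;-1 0 -0.096 -0.012 0;-1 0 -0.096 -0.012 0;-1 0 -0.096 -0.003 0;-1 0 -0.096 0 0;-1 0 -0.096 0.001 0;-1 0 -0.096 0.002 0;-1 0 -0.096 0.002 0")

```text
clock: 5.4
eef_pos: [597.5, 58.6, 245.5]
tcp_rot: [-3.142, -0.0, 3.104]
contact_force: [0.2, 0.2, 0.8]
opening: -0.002
```

Call:
apply_moves(motion="-1 0 0 0.001 0;-1 0 0 0.002 0;-1 0 0 0.002 0")

```text
clock: 5.65
eef_pos: [597.5, 58.2, 243.6]
tcp_rot: [3.141, 0.0, 3.103]
contact_force: [0.6, 1.2, 2.4]
opening: 0.0
```

Call:
apply_moves(motion="-1 0 0 0.001 0;-1 0 0 0.002 0;-1 0 0 0.003 0;-1 0 0 0.003 0")

```text
clock: 5.98
eef_pos: [597.5, 57.7, 240.5]
tcp_rot: [3.142, -0.0, 3.103]
contact_force: [0.7, 1.2, 2.9]
opening: -0.0
```

Call:
apply_moves(motion="-1 0 0 0.002 0;-1 0 0 0.004 0;-1 0 0 0.006 0;-1 0 0 0.008 0;-1 0 0 0.008 0")

```text
clock: 6.4
eef_pos: [597.4, 57.6, 232.2]
tcp_rot: [-3.141, -0.0, 3.103]
contact_force: [1.7, 0.2, 0.9]
opening: -0.001
```

```bash
python3 - <<'E'
from rig import r, grab_frame
import cv2
f=grab_frame("wrist"); cv2.imwrite("pics/d_wrist.png",f["img"][:,:,::-1])
f=grab_frame("side"); cv2.imwrite("pics/d_side.png",cv2.resize(f["img"][120:360,200:520,::-1],(800,600)))
E
```

```text
(no output)
```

View pics/d_wrist.png

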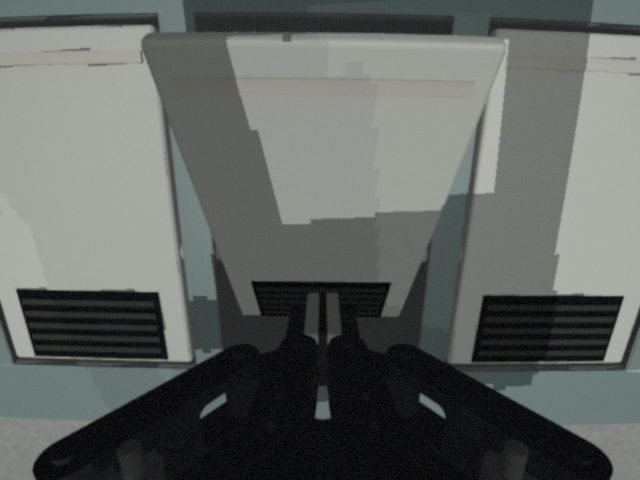

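View pics/d_side.png

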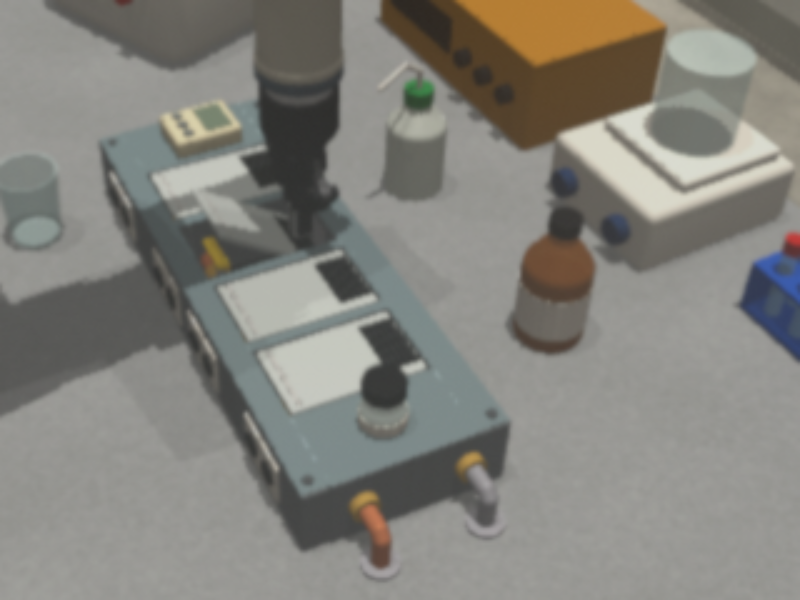

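Call:
apply_moves(motion="-1 0 0 -0.035 0;-1 0 0 -0.07 0;-1 0 0 -0.1 0;-1 0.035 0 -0.1 0;-1 0.07 0 -0.1 0;-1 0.105 0 -0.1 0;-1 0.141 0 -0.1 0;-1 0.141 0 -0.09 0;-1 0.141 0 -0.06 0;-1 0.141 0 -0.03 0;-1 0.141 0 -0.026 0;-1 0.141 0 -0.026 0")

```text
clock: 7.5
eef_pos: [455.6, 63.0, 257.3]
tcp_rot: [-3.141, -0.005, 3.103]
contact_force: [-0.2, 0.1, -0.8]
opening: 0.001
```

```bash
python3 - <<'E'
from rig import r, grab_frame
import cv2
f=grab_frame("wrist"); cv2.imwrite("pics/e_wrist.png",f["img"][:,:,::-1])
f=grab_frame("side"); cv2.imwrite("pics/e_side.png",cv2.resize(f["img"][120:360,200:520,::-1],(800,600)))
E
```

```text
(no output)
```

View pics/e_wrist.png

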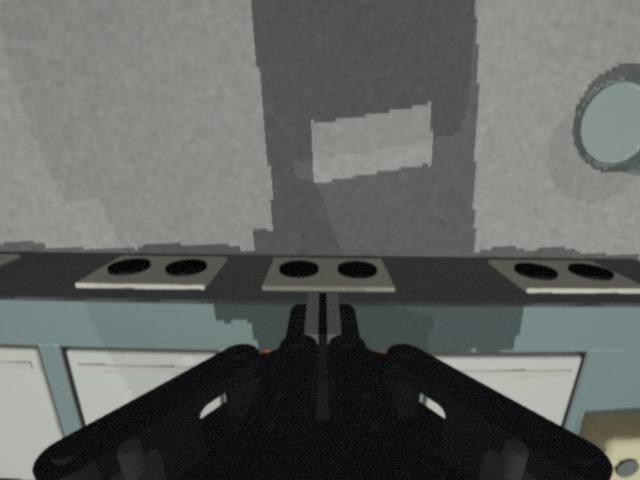

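View pics/e_side.png

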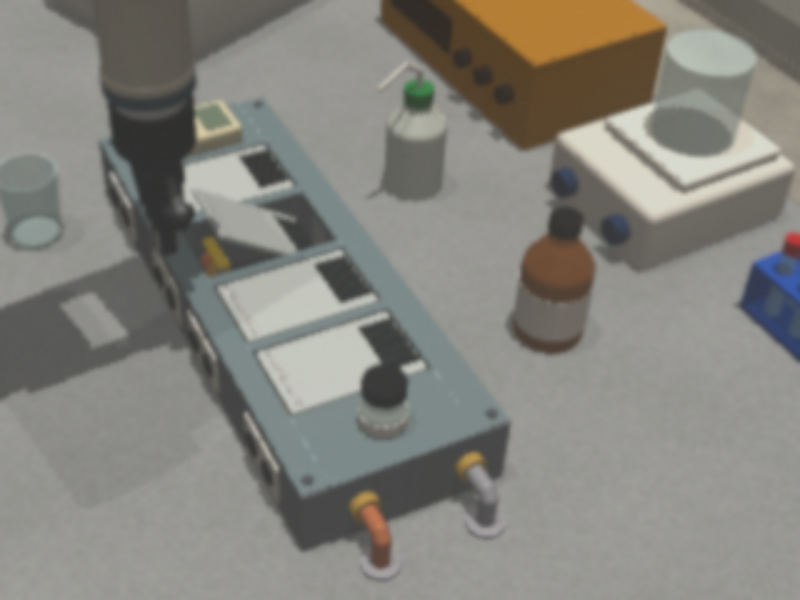

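Call:
apply_moves(motion="-1 -0.01 0 0 0;-1 -0.02 0 0 0;-1 -0.027 0 -0.002 0;-1 -0.034 0 -0.008 0;-1 -0.041 0 -0.014 0;-1 -0.048 0 -0.02 0;-1 -0.054 0 -0.025 0;-1 -0.054 0 -0.025 0")

```text
clock: 8.27
eef_pos: [512.6, 61.1, 285.3]
tcp_rot: [3.141, 0.004, 3.103]
contact_force: [-0.4, -0.1, 0.6]
opening: 0.001
```

```bash
python3 - <<'E'
from rig import r, grab_frame
import cv2
f=grab_frame("side"); cv2.imwrite("pics/f_side.png",cv2.resize(f["img"][120:360,200:520,::-1],(800,600)))
E
```

```text
(no output)
```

View pics/f_side.png

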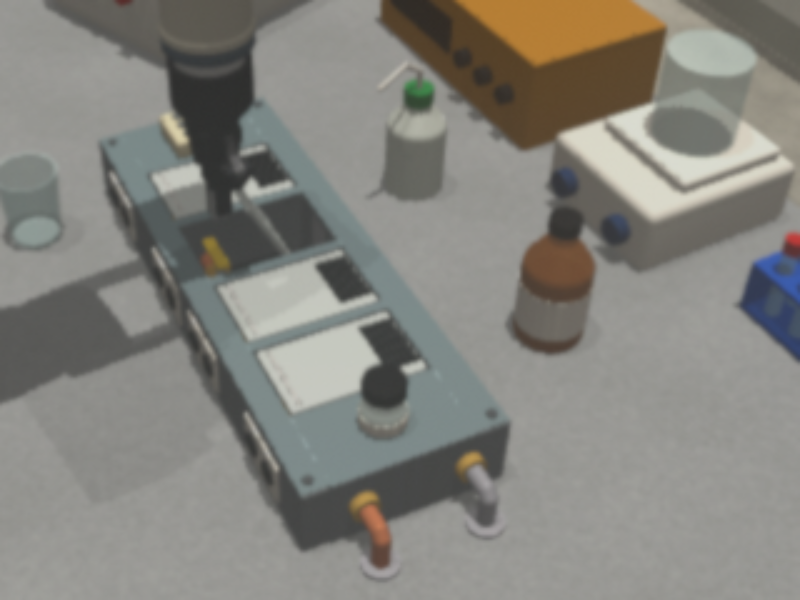

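Call:
apply_moves(motion="-1 -0.008 0 -0.006 0;-1 -0.016 0 -0.011 0;-1 -0.024 0 -0.014 0;-1 -0.032 0 -0.015 0;-1 -0.04 0 -0.015 0;-1 -0.046 0 -0.015 0;-1 -0.05 0 -0.015 0;-1 -0.05 0 -0.015 0")

```text
clock: 8.98
eef_pos: [561.3, 59.1, 298.4]
tcp_rot: [3.142, 0.0, 3.103]
contact_force: [0.3, -0.0, 0.5]
opening: 0.004
```

```bash
python3 - <<'E'
from rig import r, grab_frame
import cv2
f=grab_frame("side"); cv2.imwrite("pics/g_side.png",cv2.resize(f["img"][120:360,200:520,::-1],(800,600)))
E
```

```text
(no output)
```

View pics/g_side.png

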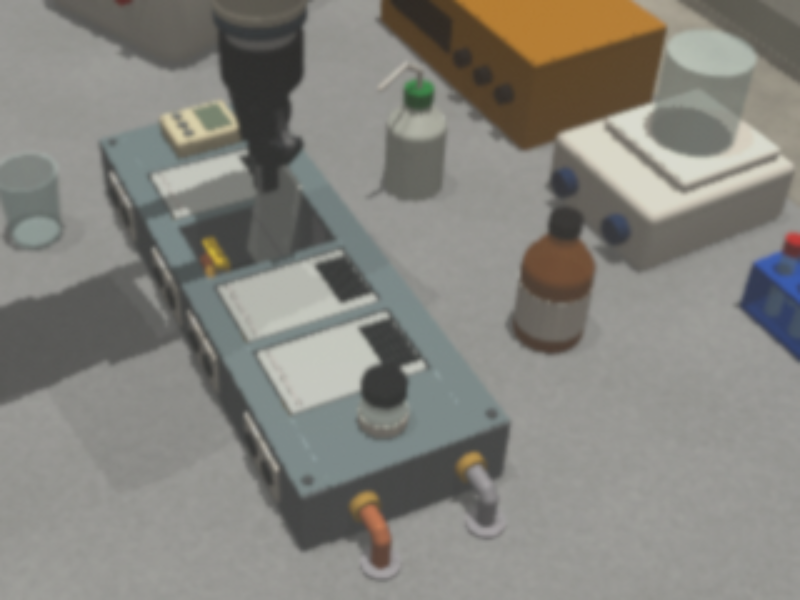

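Call:
apply_moves(motion="-1 -0.002 0 0 0;-1 -0.004 0 0 0;-1 -0.004 0 0 0")

```text
clock: 9.28
eef_pos: [564.6, 59.0, 298.6]
tcp_rot: [-3.142, -0.0, 3.103]
contact_force: [-0.4, 0.4, -0.3]
opening: -0.001
```

Call:
apply_moves(motion="-1 -0.002 0 0 0;-1 -0.003 0 0 0;-1 -0.003 0 0 0")

```text
clock: 9.53
eef_pos: [567.7, 58.9, 298.7]
tcp_rot: [3.142, 0.0, 3.103]
contact_force: [-0.0, -0.2, -0.3]
opening: -0.002
```

Call:
apply_moves(motion="-1 0.03 0 0 0;-1 0.06 0 0 0;-1 0.1 0 -0.02 0;-1 0.13 0 -0.05 0;-1 0.16 0 -0.08 0;-1 0.19 0 -0.11 0;-1 0.19 0 -0.11 0;-1 0.19 0 -0.11 0")

```text
clock: 10.2
eef_pos: [376.9, 66.3, 410.9]
tcp_rot: [3.14, 0.005, 3.103]
contact_force: [0.3, 0.2, -0.3]
opening: 0.001
```

```bash
python3 - <<'E'
from rig import r, grab_frame, spotter
import cv2
from h import *
f=grab_frame("scene"); cv2.imwrite("pics/h_scene.png",cv2.resize(f["img"][180:420,240:560,::-1],(800,600)))
f=grab_frame("side"); cv2.imwrite("pics/h_side.png",cv2.resize(f["img"][120:360,200:520,::-1],(800,600)))
for c in("scene","side"):
  for q in("hatch_2_edge","hatch_2_pad","timer","jar","reagent","wash_bottle","beaker"):
    print(c,q,[( [round(v) for v in d["point"]],round(d["conf"],2)) for d in spotter.place_of(q,c)])
print(W(0,48))
E
```

```text
scene hatch_2_edge [([591, 56, 146], 0.93)]
scene hatch_2_pad [([562, 58, 39], 0.79), ([589, -135, 74], 0.39)]
scene timer [([568, 234, 70], 0.83), ([479, -30, 72], 0.73), ([378, -298, 1], 0.52)]
scene jar [([532, -213, 77], 0.67)]
scene reagent [([771, -128, 0], 0.98)]
scene wash_bottle [([780, 140, 1], 0.65)]
scene beaker [([376, 250, 0], 0.89), ([493, 160, 80], 0.28)]
side hatch_2_edge [([594, 61, 148], 0.56)]
side hatch_2_pad [([555, 52, 40], 0.88), ([592, 60, 147], 0.23)]
side timer [([566, 239, 75], 0.8), ([478, -125, 80], 0.3)]
side jar [([538, -214, 77], 0.6)]
side reagent [([774, -128, 3], 0.82)]
side wash_bottle [([781, 140, 0], 0.57), ([776, -126, 1], 0.48), ([566, -467, -2], 0.37)]
side beaker [([378, 253, 1], 0.67), ([562, 11, 0], 0.46)]
[564.47404298  58.71374608]
```

View pics/h_scene.png

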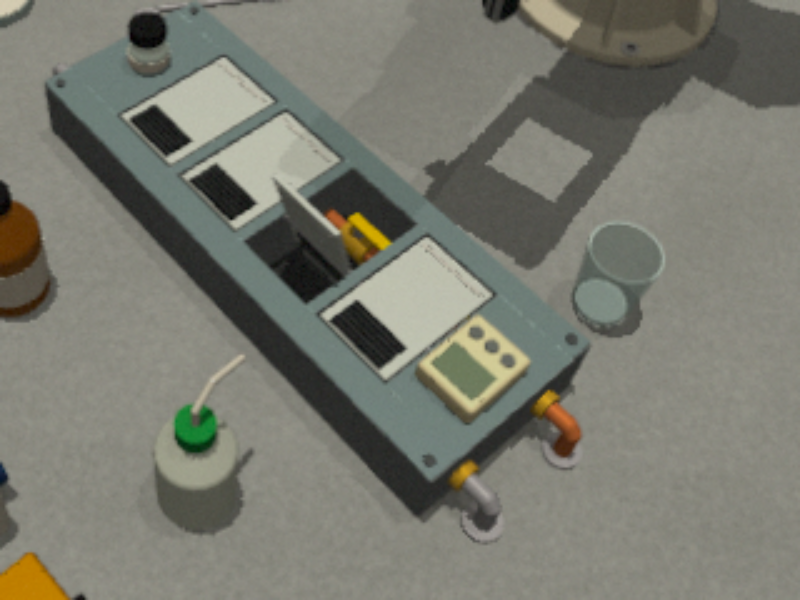

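View pics/h_side.png

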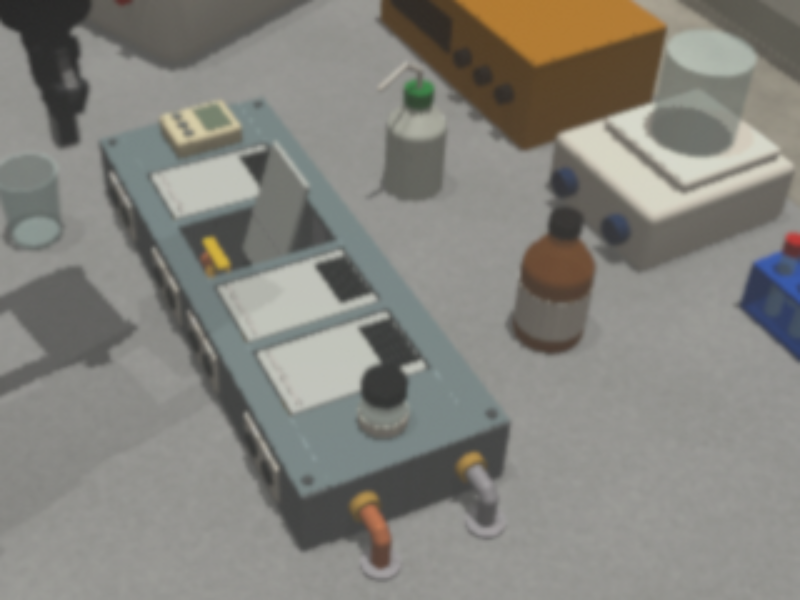

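```bash
python3 -c "
from rig import r
print(r.sense()['clock'],r.sense()['contact_force']);print(r.sign_off())"
```

```text
11.0 [ 0.2055579  -0.45187875  0.05711651]
the job is handed in; nothing more can be done
None
```

Hatch 2 was the unlatched one. It now stands open, leaning back past upright at about 1.9 rad, and the job was handed in at 11.0 s.

- **Finding it:** I pressed hatch 1's pad first. It held against about 23 N with less than 1 mm of measured movement, so I took it as latched. Hatch 2's pad then sank about 8 mm at 3 N. I stopped there, so hatches 3 and 4 were never pressed.
- **Opening it:** I pressed hatch 2's pad down about 16 mm, then pushed its raised front edge up and over with the closed fingertips.
- **Final checks:** Both outside cameras put the edge about 28 mm behind the hinge and 147 mm high, and the pictures show it standing on its own with the arm clear. The timer, jar, reagent bottle, wash bottle and beaker measured within a few mm of where they started. I did not re-measure the dish or the spatula, but the arm never went near them.
- **Disagreements:** Hatch 1's give was below the stated 1 to 4 mm, and its brief 23 N was firmer than I had aimed for. The networks also gave a few low-confidence false hits, which I ignored.

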